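# Shelve glassware by height in a tall and a low tier

## Robot

A 6-joint arm with a two-finger parallel gripper is mounted at the origin on a cart in front of the work surface, level with it; the furniture and walls round the work are solid. World frame = base frame: x ahead of the robot, y to its left, z up, the work surface at z = 0. Lengths are in mm, angles in rad, forces in N, time in s.
With the tool pointing down it reaches from about 300 to 775 mm from the base axis. Payload 14.6 kg.
Tool frame: the origin (TCP) lies midway between the tips of the shut fingers; the grasp point (between the pads) lies 19 mm behind it (manip.hold_point_z is the distance from the TCP to the grasp point, in mm); z points along the fingers, y is the direction in which the jaws open and shut (so a half turn about z gives the same grasp; the last joint's range is limited). The gripper opens to 94 mm and grips with 3 to 60 N. Pads are 16 mm wide; open, the fingers measure 119 mm over their backs; the gripper's body (75 mm by 177 mm) begins 78 mm behind the grasp point.
Start: joints at [-1.339, 0.3, 1.521, -0, 1.321, -0.067], TCP at [161.898, -525.622, 205.446] pointing down, gripper open.
Joint ranges: [-3.03, 3.03], [-0.79, 2.21], [0.23, 2.52], [-1.04, 4.18], [0, 3.07], [-2.55, 2.55]. Speed limits (rad/s): [2.22, 2.22, 2.57, 3.14, 3.14, 3.14].

## Interface

Orientations are given as [roll, pitch, yaw] about the fixed x, y, z axes, in that order (R = Rz(yaw) Ry(pitch) Rx(roll)).
In Python, from cell import manip gives the robot as it stands.
- The arm moves only by the shell command python3 -m crank 'ROWS' [OPENING] [FORCE]. ROWS is JSON, a list of rows, each an object with "offset": the shift along the world's x, y, z in m, a list of three; "spin": the turn about the world's z in degrees. In form: [{"offset": [dx, dy, dz], "spin": spin}, ...]. A call has exactly 8 rows; each row is the pose to reach, as a shift and turn from the pose measured when the call began; what a row does not reach only later rows make up. A row lasts 1/12 s, in which the tool goes at most 41.7 mm and 7.16 degrees, less where a joint would pass 70% of its speed; a pose out of reach is approached as far as the arm can. A call with a gripper value outside its range is refused whole. OPENING is the opening, from 0 (shut) to 1 (fully open), set as the call begins (- or left out, the last holds). The fingers move at their own pace and stop on an object; FORCE is the grip in N (left out, the last holds). Time passes only in rows, so rows that repeat a pose let the fingers close, or fill a call up. It gives the time, the measured TCP pose, the force and the opening at its end, in the units of the state.
- manip.read_state(): the state, without advancing time (a new reading comes with each control period).
- manip.camera(name): name is "side" or "top"; returns a dict with "pixels" (384x512x3 uint8, red, green, blue), "fx", "fy", "cx", "cy" (pixels), "extrinsics" (4x4, takes a point from world to camera coordinates). Camera axes: x right, y down, z forward; pixel columns grow to the right and rows downward; lengths in mm; the calibration is good to about 2 mm. A picture is of the moment at which its call begins. There is no depth.
- manip.sign_off(): hands the job in, once; it reports no verdict.
Trained networks look in a picture, given as the dict that the camera call returned (one of the last four; its "shot" number tells which), for a name from the list of things; names that differ only in an ending like _2 or _b are one class to them, and where a whole thing is asked for, a point or a joint stands for the part that bears it (a point fixed in the world has none). Each returns a list of dicts, best first, with "conf" (0 to 1); they miss things now and then, are a little off and sometimes report something else, mostly with a low value. They report only what shows in the picture. A call takes as long as a camera call. They do not tell look-alikes from the thing itself.
- manip.search_frame(picture, name): "location" ([x, y, z] in mm, in world coordinates, good to about 4 mm: the middle of the surface that is visible of it).
- manip.masks_of(picture, name): "mask" (384x512 bool, what is visible of it).
The state is a dict: "clock": time; "joints": joint angles; "qd": joint speeds; "effort": joint torques, N m; "eef_pos": TCP position; "eef_rot": TCP orientation; "wrist_force": force on the tool from outside, world axes, zero at the start; "moment": the same for the moment, N m; "finger_gap": finger opening in mm.
Only numpy, scipy, OpenCV 4.12 (cv2) and the standard library are available. Lean on these libraries where they do the work, as an engineer would, in place of code of your own. Each camera call takes 0.05 s, during which the arm holds its last target. There are 200 camera calls.

## Task

Put the plugged conical flask and the spirit lamp away by height: the flask in the tall tier, the lamp in the raised low tier, each standing upright on the tier's board and slid in until at most a finger's breadth of it sticks out in front of the board overhead. Set them down gently, keep them upright the whole way, and do not disturb the dropper bottle and small cup already shelved or the dish and timer on the bench.

Things in the scene. Friction and masses are not known exactly. Their poses are not given: they have to be found in the camera images.
- tall_unit: Fixed blue and white shelf unit with the tall tier; its place, yaw and side vary. Origin: on the bench, under the mouth of its bay, mid width; x points from its open front to its back, y to the left, z up (mm here). Board top z 12, x -95 to 94: an open ledge x -95 to 0 without walls or lip, then the bay x 0 to 90 with back wall, cheeks (inner faces y -81, 81) and a 6 mm roof board, underside z 177.
- low_unit: Fixed blue and white shelf unit on a closed plinth, with the raised low tier; place, yaw and side vary. Origin and axes as for tall_unit (mm here). Board top z 69, x -95 to 94: an open ledge x -95 to 0 without walls or lip, then the bay x 0 to 90 with back wall, cheeks (inner faces y -81, 81) and a 6 mm roof board, underside z 177.
- flask_mid (a point): Loose conical flask with a pale plug in its mouth and beige contents, stands upright on the bench, 144 mm tall, round foot 74 mm across, about 170 g. Point: on its axis, half-way up (72 mm above its foot); z is its axis. Grasp the neck: 30 mm wide, from 88 to 113 mm above the foot (the plug above it cannot be gripped); below the neck it widens to the foot.
- lamp_mid (a point): Loose glass spirit lamp with a pale glass cap, stands upright on the bench, 93 mm tall, round body 74 mm across up to 54 mm high, about 160 g. Point: on its axis, half-way up (46.5 mm above its foot); z is its axis. Grasp the cap: 28 mm wide, from 54 to 93 mm above the foot.
- dropper_bottle_mid (a point): Amber dropper bottle with black teat, 35 mm across, 110 mm tall, already in the tall bay near its right cheek (the cheek at -y); leave it there. Point: on its axis, half-way up (55 mm).
- cup_mid (a point): Small brown capped weighing cup, 37 mm across, 48 mm tall, already in the low bay near its right cheek (the cheek at -y); leave it there. Point: on its axis, half-way up (24 mm).
- dish_mid (a point): Petri dish, 90 mm across, 18 mm tall, flat on the bench; leave it alone. Point: its centre.
- timer_clock_mid (a point): White laboratory timer, 66 x 58 x 20 mm, on the bench; leave it alone. Point: its centre.
There are look-alikes about, which are no part of the job. Leave any green or yellow look-alike of the part that bears flask_mid alone.

How it is judged (in metres and radians):
At the end, for the whole second after the job is handed in: Flask on the tall unit's board, lamp on the low unit's, each upright (0.1 rad), at rest, between the cheeks, centre at least 22 mm behind the roof's front edge (15 mm may stick out); dropper bottle, cup, dish and timer upright and within 20 mm of their starts (x of flask_mid in the frame of tall_unit between 0.022 and 0.062 m and y of flask_mid in the frame of tall_unit between -0.055 and 0.055 m and z of flask_mid in the frame of tall_unit between 0.078 and 0.09 m and angle between each of flask_mid, lamp_mid, cup_mid, dropper_bottle_mid, dish_mid, timer_clock_mid's own z axis and vertical below 0.1 rad and linear speed of each of flask, lamp below 0.02 m/s and x of lamp_mid in the frame of low_unit between 0.022 and 0.062 m and y of lamp_mid in the frame of low_unit between -0.055 and 0.055 m and z of lamp_mid in the frame of low_unit between 0.1095 and 0.1215 m and distance of each of cup_mid, dropper_bottle_mid, dish_mid, timer_clock_mid from where it was at the start of the episode below 0.02 m); the robot touches nothing.
It fails at once if the flask or the lamp is tipped by more than 0.6 rad (angle between any of flask_mid, lamp_mid's own z axis and vertical above 0.6 rad).
It fails at once if the flask or the lamp is banged on a shelf unit with more than 60 N (contact force between any of flask, lamp and tall_unit above 60 N or contact force between any of flask, lamp and low_unit above 60 N).
It fails at once if the dropper bottle, cup, dish or timer is moved by more than 30 mm or knocked over (distance of any of cup_mid, dropper_bottle_mid, dish_mid, timer_clock_mid from where it was at the start of the episode above 0.03 m or angle between any of cup_mid, dropper_bottle_mid, dish_mid, timer_clock_mid's own z axis and vertical above 0.6 rad).
It also fails if it takes over 72 s, if anything falls off the work surface, if the arm or the gripper's body presses on something with over 40 N, if the wrist force passes 120 N, or if a joint passes its speed limit or range.

## Working session

There is one attempt and no reset: what is moved stays moved. The work goes in short steps, Python scripts to look and compute and a shell command to move; the robot and the scene stay as the last step left them, time stands still between calls to the robot, and variables do not carry over. Pictures are saved under pics/ and viewed, about 8 in all and at most 12, crops included, and the job is handed in when it is done.

```bash
ls; mkdir -p pics; cat > h.py <<'E'
import numpy as np, cv2
from cell import manip
def proj(c,P):
    P=np.atleast_2d(P); q=(c["extrinsics"]@np.c_[P,np.ones(len(P))].T)[:3]
    return np.c_[c["fx"]*q[0]/q[2]+c["cx"], c["fy"]*q[1]/q[2]+c["cy"]]
def ray(c,u,v):
    E=np.array(c["extrinsics"]);R=E[:3,:3];o=-R.T@E[:3,3]
    d=R.T@np.array([(u-c["cx"])/c["fx"],(v-c["cy"])/c["fy"],1]);return o,d
def onz(c,u,v,z):
    o,d=ray(c,u,v);return o+d*(z-o[2])/d[2]
def save(c,n,crop=None,s=1):
    im=c["pixels"][...,::-1]
    if crop: a,b,x,y=crop; im=im[b:y,a:x]
    cv2.imwrite("pics/"+n,cv2.resize(im,None,fx=s,fy=s,interpolation=cv2.INTER_CUBIC))
E
python3 - <<'E'
from h import *
for n in ("top","side"):
    c=manip.camera(n); save(c,n+"0.png",s=1.5)
    E=np.array(c["extrinsics"]);print(n,"cam at",(-E[:3,:3].T@E[:3,3]).round())
    for k in ["tall_unit","low_unit","flask_mid","lamp_mid","dropper_bottle_mid","cup_mid","dish_mid","timer_clock_mid"]:
        for r in manip.search_frame(c,k)[:4]: print(k,round(r["conf"],2),np.round(r["location"]),proj(c,r["location"]).round()[0])
E
```

```text
pics
top cam at [ 396.   74. 1318.]
tall_unit 0.89 [625. -57.  68.] [292. 160.]
low_unit 0.79 [608. 154.  70.] [221. 167.]
flask_mid 0.78 [464. 425.  60.] [129. 218.]
flask_mid 0.74 [369. 460.  56.] [117. 250.]
flask_mid 0.67 [396. 296.  60.] [173. 240.]
lamp_mid 0.56 [ 414. -222.   42.] [349. 231.]
dish_mid 0.71 [634. 350.  16.] [158. 162.]
timer_clock_mid 0.56 [ 630. -268.   18.] [359. 160.]
side cam at [-259.  673.  582.]
tall_unit 0.84 [636. -70.  68.] [272. 185.]
tall_unit 0.59 [ 647. -102.   58.] [277. 185.]
low_unit 0.77 [615. 167.  66.] [213. 207.]
flask_mid 0.89 [352. 477.  59.] [148. 299.]
flask_mid 0.82 [382. 320.  56.] [208. 267.]
flask_mid 0.55 [453. 437.  88.] [146. 257.]
lamp_mid 0.26 [638. -72.  70.] [272. 185.]
dropper_bottle_mid 0.6 [ 645. -102.   62.] [278. 184.]
cup_mid 0.53 [619. 103.  96.] [231. 192.]
dish_mid 0.72 [614. 338.  19.] [160. 239.]
timer_clock_mid 0.63 [ 624. -263.   15.] [315. 188.]
```

View pics/top0.png

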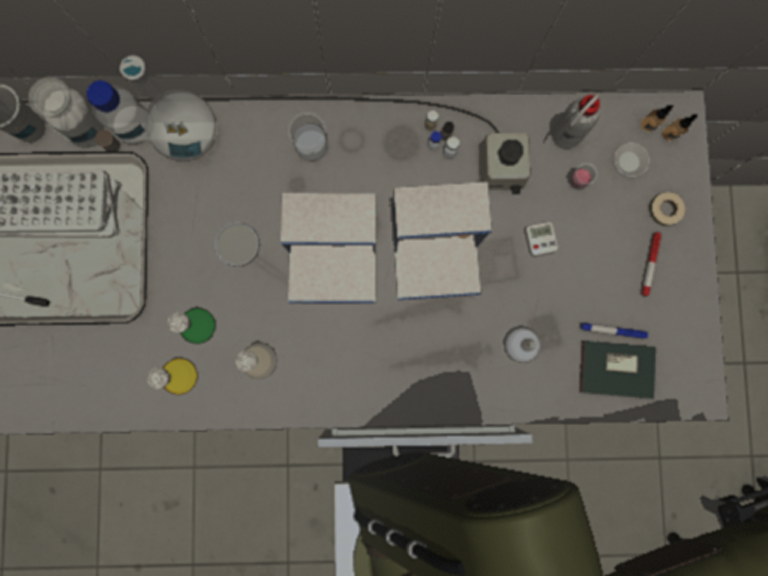

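View pics/side0.png

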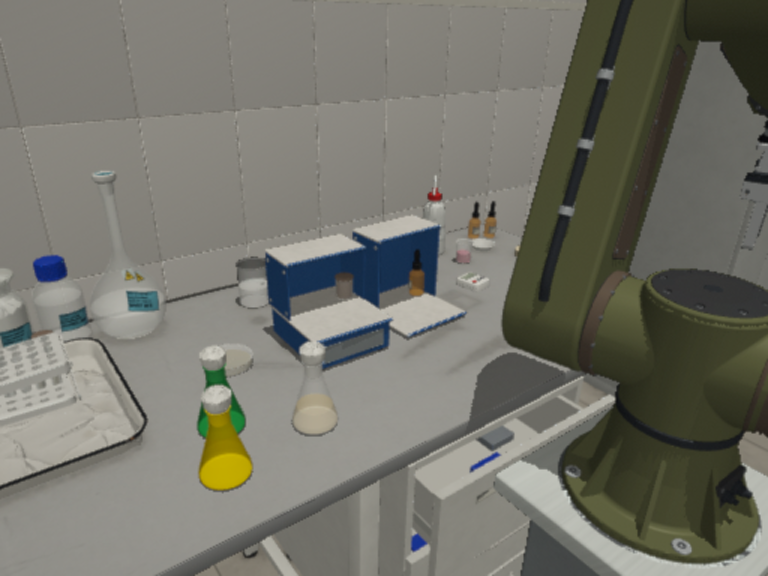

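The top view shows three flasks at (257,358) beige, (197,325) green and (180,376) yellow in the 1.5x picture. The beige one matches the description. The lamp is at (522,344), the low unit on the left and the tall unit on the right. Next I fit poses and make a confirming crop.

```bash
cat > fit.py <<'E'
from h import *
from scipy.optimize import least_squares
PROF={"flask_mid":[(0,36),(6,37),(88,15),(113,15),(118,18),(144,17)],"lamp_mid":[(0,36),(20,37),(54,30),(54,14),(93,14)]}
def bbox(c,P):
    q=proj(c,P);return np.r_[q.min(0),q.max(0)]
def rev(prof,x,y):
    a=np.linspace(0,2*np.pi,40)
    return np.vstack([np.c_[x+r*np.cos(a),y+r*np.sin(a),0*a+z] for z,r in prof])
def fitobj(views,name,p0,z0=0,freez=False):
    obs=[]
    for c in views:
        best=None
        for m in manip.masks_of(c,name):
            v,u=np.nonzero(m["mask"])
            d=np.hypot(*(np.r_[u.mean(),v.mean()]-proj(c,[*p0,50+z0])[0]))
            if d<15 and (best is None or m["conf"]>best[0]): best=(m["conf"],np.r_[u.min(),v.min(),u.max()+1,v.max()+1],len(u))
        if best: obs.append((c,best[1])); print(name,"view",best)
    f=lambda p:np.concatenate([bbox(c,rev([(z+z0+(p[2] if freez else 0),r) for z,r in PROF[name]],p[0],p[1]))-b for c,b in obs])
    s=least_squares(f,[*p0]+([0] if freez else []),loss="soft_l1"); print(name,s.x.round(1),"res",s.fun.round(1)); return s.x
E
python3 - <<'E'
from fit import *
t=manip.camera("top");s=manip.camera("side")
fitobj([t,s],"flask_mid",(396,300)); fitobj([t,s],"lamp_mid",(414,-222))
save(s,"crop.png",(120,210,250,340),4)
for n,zl in(("tall_unit",12),("low_unit",69)):
    M=manip.masks_of(t,n)[0];m=M["mask"].astype(np.uint8)
    hsv=cv2.cvtColor(t["pixels"],cv2.COLOR_RGB2HSV)
    w=((hsv[...,2]>165)&(cv2.dilate(m,np.ones((5,5)))>0)).astype(np.uint8)
    k,lab,st,ce=cv2.connectedComponentsWithStats(w,connectivity=4)
    for i in range(1,k):
        if st[i,4]<300: continue
        v,u=np.nonzero(lab==i); z=183 if ce[i,1]<t["cy"]-30-0 and False else None
        for z in (183,zl):
            P=np.array([onz(t,a+.0,b+.0,z)[:2] for a,b in zip(u,v)],np.float32)
            r=cv2.minAreaRect(P); print(n,"comp",ce[i].round(),"z",z,"ctr",np.round(r[0],1),"size",np.round(r[1],1),"ang",round(r[2],2))
# camera-3 px boundaries
E
```

```text
flask_mid view (0.56, array([157, 227, 185, 253]), 533)
flask_mid [396.3 307.3] res [ 0.2  0.8 -0.3 -0.7]
lamp_mid view (0.8, array([336, 218, 361, 243]), 482)
lamp_mid [ 415.1 -226.7] res [-0.5  0.2  0.5 -0.2]
```

View pics/crop.png

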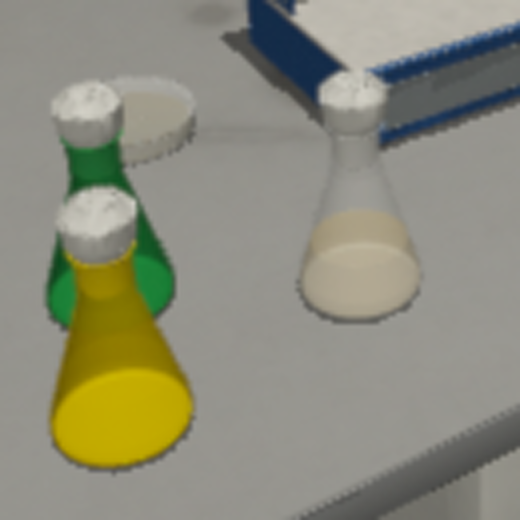

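The crop shows the beige, clear flask with its foot at about (360,285). The yellow and green ones on the left are the look-alikes. The threshold missed the unit boards, so I'll redo that.

```bash
python3 - <<'E'
from fit import *
t=manip.camera("top");s=manip.camera("side")
print("side bbox flask model",bbox(s,rev(PROF["flask_mid"],396.3,307.3)).round(1),"seen ~195,227..225,290")
g=cv2.cvtColor(t["pixels"],cv2.COLOR_RGB2GRAY)
print(g[120:205:3,222],g[120:205:3,292], g[195,150:200:10])
B=g[185,292]
for n,zl in(("tall_unit",12),("low_unit",69)):
    m=manip.masks_of(t,n)[0]["mask"].astype(np.uint8)
    w=((g>135)&(cv2.dilate(m,np.ones((5,5)))>0)).astype(np.uint8)
    k,lab,st,ce=cv2.connectedComponentsWithStats(w,connectivity=4)
    for i in range(1,k):
        if st[i,4]<300: continue
        v,u=np.nonzero(lab==i)
        for z in (183,zl):
            P=np.array([onz(t,a+e,b+f,z)[:2] for a,b in zip(u,v) for e in(0,1) for f in(0,1)],np.float32)
            r=cv2.minAreaRect(P); print(n,"comp",ce[i].round(),st[i,4],"z",z,"ctr",np.round(r[0],1),"size",np.round(r[1],1),"ang",round(r[2],2))
E
```

```text
side bbox flask model [194.8 225.2 226.  290.8] seen ~195,227..225,290
[110 109 109 141 154 154 156 155 158 158 160 156 161 161  82 154 160 157
 161 158 160 158 158 155 159 160 157  81 115] [111 127 152 151 153 153 154 159 157 160 158 158  88 157 161 161 158 162
 159 160 158 159 158 160 160 161  81  94  97] [112 112 110 111 109]
tall_unit comp [295. 139.] 1966 z 183 ctr [660.6 -54.3] size [ 90.5 170.8] ang 2.84
tall_unit comp [295. 139.] 1966 z 12 ctr [700.4 -73.6] size [104.1 196.6] ang 2.84
tall_unit comp [291. 178.] 2001 z 183 ctr [556.  -41.1] size [104.4 148.8] ang 3.01
tall_unit comp [291. 178.] 2001 z 12 ctr [580.1 -58.4] size [120.1 171.2] ang 3.01
low_unit comp [218. 145.] 1992 z 183 ctr [647.3 152.5] size [169.2  90.5] ang 89.0
low_unit comp [218. 145.] 1992 z 69 ctr [672.5 160.4] size [186.2  99.6] ang 89.0
low_unit comp [221. 182.] 2032 z 183 ctr [548.  146.7] size [154.2  97. ] ang 89.0
low_unit comp [221. 182.] 2032 z 69 ctr [563.2 154. ] size [169.7 106.7] ang 89.0
```

```bash
python3 - <<'E'
from cell import manip
s=manip.read_state();print({k:s[k] for k in("clock","eef_pos","eef_rot","finger_gap","wrist_force")})
E
```

```text
{'clock': 1.5, 'eef_pos': array([ 161.90380034, -525.63117531,  205.46655912]), 'eef_rot': array([ 3.14156800e+00, -2.82783330e-05,  2.98752539e-01]), 'finger_gap': 93.8881760569183, 'wrist_force': array([ 0.4295309 ,  0.19571334, -0.65682102])}
```

```bash
python3 -m crank '[{"offset":[0.03,0.028,0],"spin":-2},{"offset":[0.06,0.056,0],"spin":-4},{"offset":[0.09,0.084,0],"spin":-6},{"offset":[0.12,0.112,0],"spin":-8},{"offset":[0.15,0.14,0],"spin":-10},{"offset":[0.18,0.168,0],"spin":-12},{"offset":[0.21,0.196,0],"spin":-14},{"offset":[0.234,0.224,0],"spin":-14.3}]' 1 25
python3 -m crank '[{"offset":[0,0.04,0],"spin":0},{"offset":[0,0.08,0],"spin":0},{"offset":[0,0.12,0],"spin":0},{"offset":[0,0.16,0],"spin":0},{"offset":[0,0.2,0],"spin":0},{"offset":[0,0.24,0],"spin":0},{"offset":[0,0.28,0],"spin":0},{"offset":[0,0.32,0],"spin":0}]'
```

```text
clock: 2.17
eef_pos: [397.5, -299.9, 205.6]
eef_rot: [3.141, -0.0, 0.047]
wrist_force: [0.1, -0.1, -0.5]
finger_gap: 94.0
clock: 2.83
eef_pos: [397.0, 21.9, 205.9]
eef_rot: [3.141, -0.001, 0.047]
wrist_force: [0.5, -0.4, -0.5]
finger_gap: 93.7
```

```bash
python3 -m crank '[{"offset":[0,0.04,0],"spin":0},{"offset":[0,0.08,0],"spin":0},{"offset":[0,0.12,0],"spin":0},{"offset":[0,0.16,0],"spin":0},{"offset":[0,0.2,0],"spin":0},{"offset":[0,0.23,0],"spin":0},{"offset":[0,0.25,0],"spin":0},{"offset":[0,0.26,0],"spin":0}]'
```

```text
clock: 3.5
eef_pos: [396.6, 284.1, 205.7]
eef_rot: [3.141, -0.001, 0.049]
wrist_force: [0.5, 0.1, -0.1]
finger_gap: 94.1
```

```bash
python3 -m crank '[{"offset":[0,0.012,0],"spin":0},{"offset":[0,0.023,0],"spin":0},{"offset":[0,0.023,-0.02],"spin":0},{"offset":[0,0.023,-0.045],"spin":0},{"offset":[0,0.023,-0.07],"spin":0},{"offset":[0,0.023,-0.095],"spin":0},{"offset":[0,0.023,-0.112],"spin":0},{"offset":[0,0.023,-0.118],"spin":0}]'
python3 - <<'E'
from h import *
c=manip.camera("side"); save(c,"g1.png",(100,150,300,310),3)
E
```

```text
clock: 4.17
eef_pos: [395.9, 306.0, 85.4]
eef_rot: [3.139, 0.002, 0.048]
wrist_force: [0.2, -0.1, -0.2]
finger_gap: 93.8
```

View pics/g1.png

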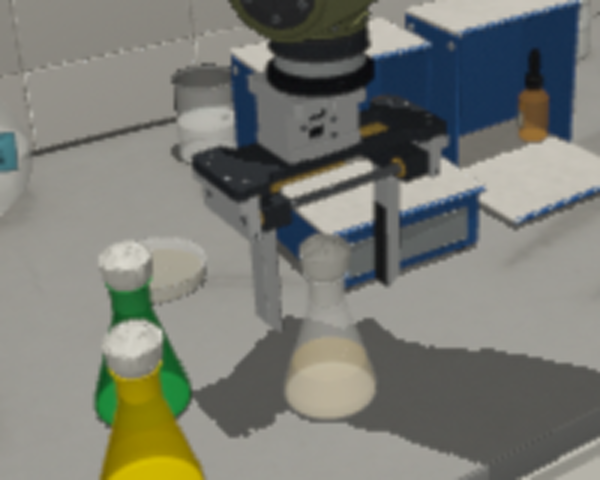

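The fingers straddle the beige flask's neck at (325,290). Close.

```bash
python3 -m crank '[{"offset":[0,0.001,0.002],"spin":0},{"offset":[0,0.001,0.002],"spin":0},{"offset":[0,0.001,0.002],"spin":0},{"offset":[0,0.001,0.002],"spin":0},{"offset":[0,0.001,0.002],"spin":0},{"offset":[0,0.001,0.002],"spin":0},{"offset":[0,0.001,0.002],"spin":0},{"offset":[0,0.001,0.002],"spin":0}]' 0 20
python3 -m crank '[{"offset":[0,0,0],"spin":0},{"offset":[0,0,0],"spin":0},{"offset":[0,0,0.003],"spin":0},{"offset":[0,0,0.01],"spin":0},{"offset":[0,0,0.02],"spin":0},{"offset":[0,0,0.03],"spin":0},{"offset":[0,0,0.038],"spin":0},{"offset":[0,0,0.04],"spin":0}]'
```

```text
clock: 4.88
eef_pos: [396.1, 307.2, 87.9]
eef_rot: [3.14, 0.002, 0.048]
wrist_force: [1.1, -1.3, -0.5]
finger_gap: 44.4
clock: 5.55
eef_pos: [396.7, 307.7, 130.0]
eef_rot: [3.141, -0.001, 0.048]
wrist_force: [-0.4, 0.6, -1.2]
finger_gap: 29.2
```

```bash
python3 -m crank '[{"offset":[0,-0.015,0.002],"spin":0},{"offset":[0,-0.045,0.004],"spin":0},{"offset":[0,-0.08,0.004],"spin":0},{"offset":[0,-0.115,0.004],"spin":0},{"offset":[0,-0.15,0.004],"spin":0},{"offset":[0,-0.185,0.004],"spin":0},{"offset":[0,-0.215,0.004],"spin":0},{"offset":[0,-0.23,0.004],"spin":0}]'
python3 -m crank '[{"offset":[0.01,-0.015,0],"spin":0},{"offset":[0.03,-0.045,0],"spin":0},{"offset":[0.05,-0.075,0],"spin":0},{"offset":[0.07,-0.095,0],"spin":0},{"offset":[0.085,-0.104,0],"spin":0},{"offset":[0.1,-0.106,0],"spin":0},{"offset":[0.11,-0.106,0],"spin":0},{"offset":[0.11,-0.106,0],"spin":0}]'
python3 - <<'E'
from h import *
c=manip.camera("side"); save(c,"g2.png",(180,110,340,250),4)
E
```

```text
clock: 6.22
eef_pos: [396.4, 75.1, 134.2]
eef_rot: [3.141, -0.001, 0.047]
wrist_force: [0.5, 0.3, -0.6]
finger_gap: 28.9
clock: 6.88
eef_pos: [507.5, -31.2, 134.1]
eef_rot: [3.141, -0.001, 0.046]
wrist_force: [0.2, 1.1, -2.1]
finger_gap: 29.2
```

View pics/g2.png

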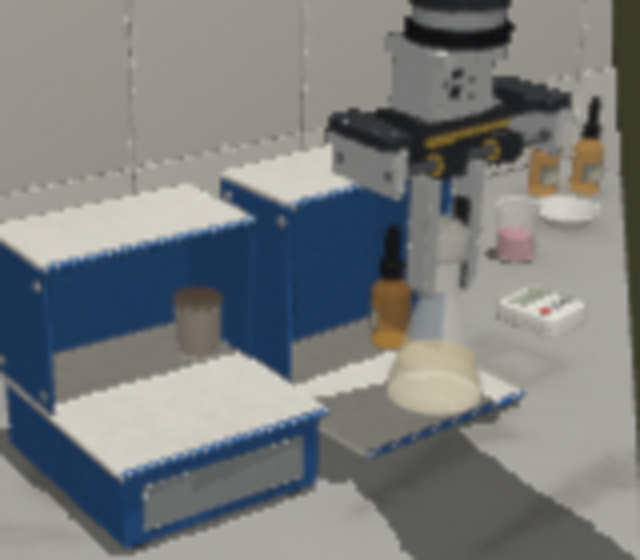

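```bash
python3 -m crank '[{"offset":[0.005,0,-0.01],"spin":0},{"offset":[0.015,0.001,-0.02],"spin":0},{"offset":[0.03,0.001,-0.026],"spin":0},{"offset":[0.045,0.001,-0.028],"spin":0},{"offset":[0.06,0.001,-0.028],"spin":0},{"offset":[0.074,0.001,-0.028],"spin":0},{"offset":[0.084,0.001,-0.028],"spin":0},{"offset":[0.088,0.001,-0.028],"spin":0}]'
python3 -m crank '[{"offset":[0,0,0],"spin":0},{"offset":[0,0,-0.001],"spin":0},{"offset":[0,0,-0.002],"spin":0},{"offset":[0,0,-0.003],"spin":0},{"offset":[0,0,-0.004],"spin":0},{"offset":[0,0,-0.005],"spin":0},{"offset":[0,0,-0.005],"spin":0},{"offset":[0,0,-0.005],"spin":0}]'
```

```text
clock: 7.6
eef_pos: [594.9, -29.7, 105.2]
eef_rot: [3.141, -0.0, 0.047]
wrist_force: [0.3, 0.0, -0.3]
finger_gap: 29.0
clock: 8.27
eef_pos: [594.8, -29.7, 100.1]
eef_rot: [3.141, -0.0, 0.047]
wrist_force: [0.0, -0.6, -2.3]
finger_gap: 29.2
```

```bash
python3 -m crank '[{"offset":[0,0,-0.0005],"spin":0},{"offset":[0,0,-0.001],"spin":0},{"offset":[0,0,-0.0015],"spin":0},{"offset":[0,0,-0.002],"spin":0},{"offset":[0,0,-0.002],"spin":0},{"offset":[0,0,-0.002],"spin":0},{"offset":[0,0,-0.002],"spin":0},{"offset":[0,0,-0.002],"spin":0}]'
python3 - <<'E'
from h import *
import time
c=manip.camera("side"); save(c,"g3.png",(220,130,340,240),5)
for i in range(3): manip.camera("side");print(manip.read_state()["wrist_force"].round(1))
E
```

```text
clock: 8.93
eef_pos: [595.4, -29.5, 99.7]
eef_rot: [3.141, -0.002, 0.047]
wrist_force: [-2.9, 1.7, 11.2]
finger_gap: 29.0
[-3.1  1.9 10.9]
[-4.1  0.8 11. ]
[-2.8  1.3 11.2]
```

View pics/g3.png

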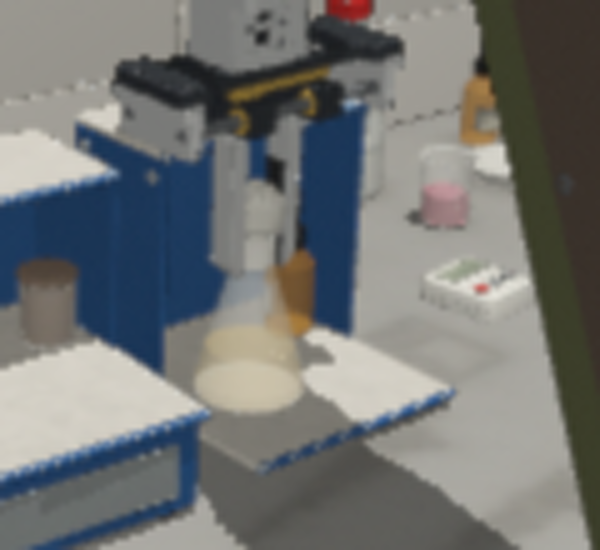

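```bash
python3 -m crank '[{"offset":[0,0,0.001],"spin":0},{"offset":[0,0,0.001],"spin":0},{"offset":[0,0,0.001],"spin":0},{"offset":[0,0,0.001],"spin":0},{"offset":[0,0,0.001],"spin":0},{"offset":[0,0,0.001],"spin":0},{"offset":[0,0,0.001],"spin":0},{"offset":[0,0,0.001],"spin":0}]' 1
python3 -m crank '[{"offset":[0,0,0.001],"spin":0},{"offset":[0,0,0.001],"spin":0},{"offset":[0,0,0.001],"spin":0},{"offset":[-0.01,0,0.001],"spin":0},{"offset":[-0.03,0,0.001],"spin":0},{"offset":[-0.06,0,0.001],"spin":0},{"offset":[-0.09,0,0.015],"spin":0},{"offset":[-0.1,0,0.03],"spin":0}]'
python3 -m crank '[{"offset":[-0.02,-0.02,0.02],"spin":0},{"offset":[-0.035,-0.045,0.035],"spin":0},{"offset":[-0.05,-0.075,0.045],"spin":0},{"offset":[-0.06,-0.105,0.045],"spin":0},{"offset":[-0.07,-0.14,0.045],"spin":0},{"offset":[-0.078,-0.17,0.045],"spin":0},{"offset":[-0.08,-0.19,0.045],"spin":0},{"offset":[-0.08,-0.197,0.045],"spin":0}]'
```

```text
clock: 9.8
eef_pos: [595.4, -29.6, 100.6]
eef_rot: [3.141, -0.002, 0.047]
wrist_force: [-0.4, -0.5, -0.4]
finger_gap: 78.8
clock: 10.47
eef_pos: [491.9, -29.4, 129.9]
eef_rot: [3.141, 0.001, 0.047]
wrist_force: [-0.4, 0.2, -0.3]
finger_gap: 93.7
clock: 11.13
eef_pos: [411.3, -228.7, 175.1]
eef_rot: [3.141, 0.001, 0.045]
wrist_force: [0.5, 0.4, -0.5]
finger_gap: 93.7
```

```bash
python3 -m crank '[{"offset":[0.0035,0.002,-0.015],"spin":0},{"offset":[0.0035,0.002,-0.04],"spin":0},{"offset":[0.0035,0.002,-0.065],"spin":0},{"offset":[0.0035,0.002,-0.09],"spin":0},{"offset":[0.0035,0.002,-0.105],"spin":0},{"offset":[0.0035,0.002,-0.113],"spin":0},{"offset":[0.0035,0.002,-0.116],"spin":0},{"offset":[0.0035,0.002,-0.116],"spin":0}]'
python3 -m crank '[{"offset":[0,0,0],"spin":0},{"offset":[0,0,0],"spin":0},{"offset":[0,0,0],"spin":0},{"offset":[0,0,0],"spin":0},{"offset":[0,0,0],"spin":0},{"offset":[0,0,0],"spin":0},{"offset":[0,0,0],"spin":0},{"offset":[0,0,0],"spin":0}]' 0 20
python3 -m crank '[{"offset":[0,0,0],"spin":0},{"offset":[0,0,0],"spin":0},{"offset":[0,0,0],"spin":0},{"offset":[0,0,0],"spin":0},{"offset":[0,0,0.01],"spin":0},{"offset":[0,0,0.025],"spin":0},{"offset":[0,0,0.035],"spin":0},{"offset":[0,0,0.04],"spin":0}]'
python3 - <<'E'
from h import *
from fit import *
c=manip.camera("side");t=manip.camera("top")
save(t,"g4.png",(240,110,400,270),4)
try: fitobj([c],"flask_mid",(596,-29),12)
except Exception as e: print(e)
E
```

```text
clock: 11.8
eef_pos: [415.0, -226.4, 59.1]
eef_rot: [3.141, 0.001, 0.045]
wrist_force: [0.1, 0.3, 0.3]
finger_gap: 93.8
clock: 12.47
eef_pos: [415.0, -226.4, 59.2]
eef_rot: [3.141, 0.001, 0.045]
wrist_force: [0.6, 0.6, -0.3]
finger_gap: 44.2
clock: 13.13
eef_pos: [415.5, -226.7, 100.9]
eef_rot: [3.14, -0.001, 0.045]
wrist_force: [0.0, -0.7, -2.9]
finger_gap: 26.4
flask_mid view (0.57, array([257, 166, 281, 213]), 711)
flask_mid [595.8 -28. ] res [ 0.5 -1.3 -0.5  0.9]
```

View pics/g4.png

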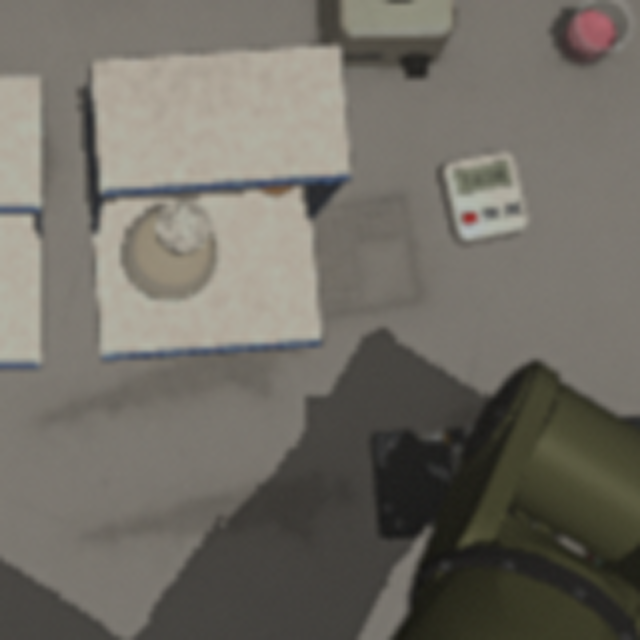

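Flask stands on the ledge at about (596,-28), upright, and the lamp is held. The gripper body can't reach far enough under the roof, so I'll push the flask in with the held lamp's body, which contacts low on the flask.

```bash
python3 -m crank '[{"offset":[0,0.01,0],"spin":0},{"offset":[0,0.035,0],"spin":0},{"offset":[0.01,0.065,0],"spin":0},{"offset":[0.02,0.1,-0.002],"spin":0},{"offset":[0.03,0.135,-0.004],"spin":0},{"offset":[0.045,0.165,-0.005],"spin":0},{"offset":[0.06,0.185,-0.005],"spin":0},{"offset":[0.065,0.193,-0.005],"spin":0}]'
python3 -m crank '[{"offset":[0.003,0,0],"spin":0},{"offset":[0.008,0,0],"spin":0},{"offset":[0.015,0.001,0],"spin":0},{"offset":[0.022,0.001,0],"spin":0},{"offset":[0.029,0.001,0],"spin":0},{"offset":[0.036,0.002,0],"spin":0},{"offset":[0.042,0.002,0],"spin":0},{"offset":[0.045,0.002,0],"spin":0}]'
python3 -m crank '[{"offset":[0.003,0,0],"spin":0},{"offset":[0.006,0,0],"spin":0},{"offset":[0.01,0.001,0],"spin":0},{"offset":[0.014,0.001,0],"spin":0},{"offset":[0.018,0.001,0],"spin":0},{"offset":[0.022,0.001,0],"spin":0},{"offset":[0.025,0.001,0],"spin":0},{"offset":[0.027,0.001,0],"spin":0}]'
python3 - <<'E'
from h import *
from fit import *
c=manip.camera("side");save(c,"g5.png",(200,120,340,240),5)
E
```

```text
clock: 13.95
eef_pos: [480.7, -30.3, 93.8]
eef_rot: [3.141, 0.001, 0.048]
wrist_force: [0.3, -0.2, -1.8]
finger_gap: 26.3
clock: 14.62
eef_pos: [526.5, -28.5, 93.7]
eef_rot: [3.141, 0.001, 0.047]
wrist_force: [-0.7, -0.2, -2.0]
finger_gap: 26.4
clock: 15.28
eef_pos: [553.8, -27.5, 93.7]
eef_rot: [3.141, 0.001, 0.047]
wrist_force: [-3.4, 0.3, 2.2]
finger_gap: 26.4
```

View pics/g5.png

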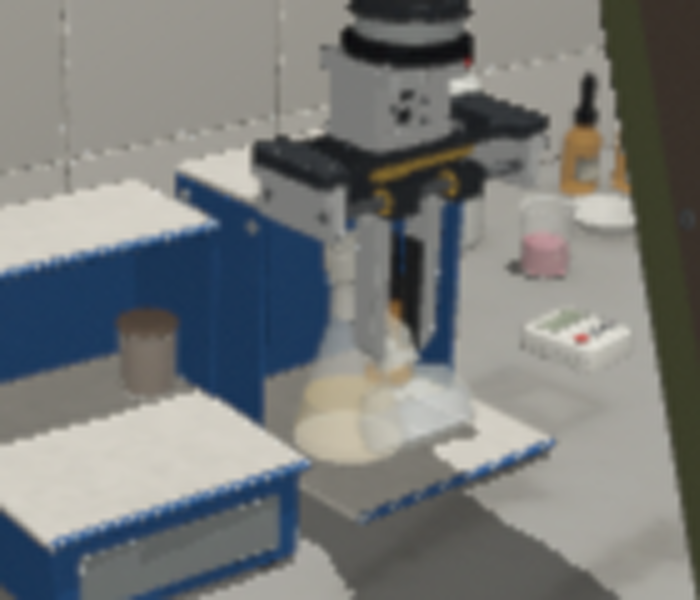

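```bash
cat > tilt.py <<'E'
from fit import *
def tilt(h=78):
    c=manip.camera("side");s=manip.read_state();p=s["eef_pos"]+[0,0,19]
    m=manip.masks_of(c,"lamp_mid")
    if not m: print("no lamp mask"); return c
    m=m[0];v,u=np.nonzero(m["mask"]);print("conf",m["conf"],"bbox",u.min(),v.min(),u.max(),v.max(),len(u))
    for a in np.radians(range(-30,31,5)):
        P=rev(PROF["lamp_mid"],0,0)-[0,0,h];R=np.array([[np.cos(a),0,np.sin(a)],[0,1,0],[-np.sin(a),0,np.cos(a)]])
        q=proj(c,P@R.T+p);hm=np.zeros((384,512),np.uint8)
        h1=cv2.convexHull(q.astype(np.float32)).astype(int);cv2.fillConvexPoly(hm,h1,1)
        M=m["mask"]; mh=np.zeros_like(hm);cv2.fillConvexPoly(mh,cv2.convexHull(np.c_[u,v].astype(np.int32)),1)
        print(round(np.degrees(a)),round((hm&mh).sum()/(hm|mh).sum(),3),end="; ")
    print();return c
E
python3 - <<'E'
from tilt import *
c=tilt(); fitobj([c],"flask_mid",(623,-27),12)
E
```

```text
conf 0.95 bbox 271 184 294 211 382
-30 0.264; -25 0.321; -20 0.36; -15 0.405; -10 0.443; -5 0.472; 0 0.499; 5 0.516; 10 0.553; 15 0.577; 20 0.61; 25 0.628; 30 0.635; 
flask_mid view (0.7, array([259, 167, 275, 213]), 412)
flask_mid [599.7 -23.6] res [-3.4 -2.4  3.7  0.8]
```

```bash
python3 - <<'E'
from tilt import *
c=manip.camera("side");p=manip.read_state()["eef_pos"]+[0,0,19]
for a in np.radians(range(-10,41,10)):
    P=rev(PROF["lamp_mid"],0,0)-[0,0,78];R=np.array([[np.cos(a),0,np.sin(a)],[0,1,0],[-np.sin(a),0,np.cos(a)]])
    print(round(np.degrees(a)),bbox(c,P@R.T+p).round(1))
print("flask x=623",bbox(c,rev([(z+12,r) for z,r in PROF["flask_mid"]],623,-27)).round(1),"x=596",bbox(c,rev([(z+12,r) for z,r in PROF["flask_mid"]],596,-28)).round(1))
save(c,"g6.png",(245,155,305,225),9)
E
```

```text
-10 [263.4 177.8 287.5 212.2]
0 [265.8 178.  289.8 212.8]
10 [267.9 178.4 292.  212.7]
20 [270.1 178.6 294.8 212.5]
30 [271.3 178.3 297.4 212.5]
40 [272.4 178.  299.6 212.8]
flask x=623 [252.2 162.2 274.9 210.6] x=596 [257.4 164.7 280.5 213.8]
```

View pics/g6.png

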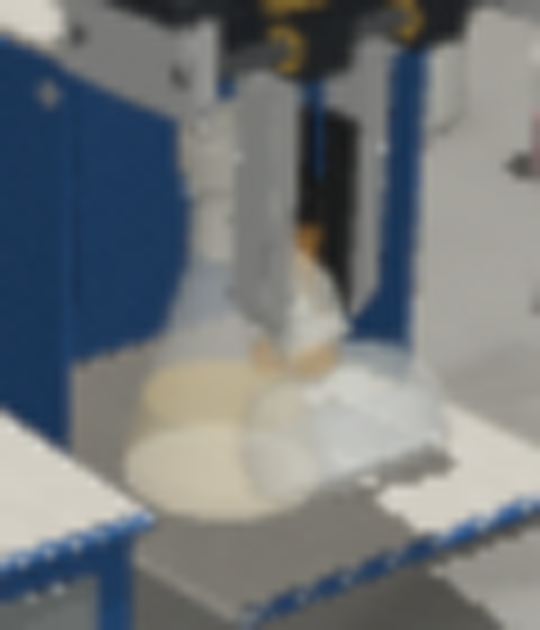

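The lamp pivoted about the jaw axis, roughly 15–20°, and the flask hasn't moved and stays upright. I'll back off, right the lamp on the bench, and regrip with the jaws along the push direction so it can't pivot.

```bash
python3 -m crank '[{"offset":[-0.005,0,0],"spin":0},{"offset":[-0.015,0,0],"spin":0},{"offset":[-0.03,0,0],"spin":0},{"offset":[-0.05,0,0],"spin":0},{"offset":[-0.07,0,0],"spin":0},{"offset":[-0.09,0,0],"spin":0},{"offset":[-0.105,0,0],"spin":0},{"offset":[-0.11,0,0],"spin":0}]' - 12
python3 -m crank '[{"offset":[0,0,-0.004],"spin":0},{"offset":[0,0,-0.01],"spin":0},{"offset":[0,0,-0.016],"spin":0},{"offset":[0,0,-0.02],"spin":0},{"offset":[0,0,-0.022],"spin":0},{"offset":[0,0,-0.024],"spin":0},{"offset":[0,0,-0.026],"spin":0},{"offset":[0,0,-0.026],"spin":0}]' - 8
python3 -m crank '[{"offset":[0,0,-0.001],"spin":0},{"offset":[0,0,-0.002],"spin":0},{"offset":[0,0,-0.003],"spin":0},{"offset":[0,0,-0.004],"spin":0},{"offset":[0,0,-0.005],"spin":0},{"offset":[0,0,-0.006],"spin":0},{"offset":[0,0,-0.007],"spin":0},{"offset":[0,0,-0.007],"spin":0}]'
python3 - <<'E'
from tilt import *
c=tilt(78); fitobj([c],"flask_mid",(596,-28),12)
p=manip.read_state()["eef_pos"]
E
```

```text
clock: 16.2
eef_pos: [441.6, -27.5, 93.5]
eef_rot: [3.141, 0.001, 0.047]
wrist_force: [-0.3, 0.2, -1.7]
finger_gap: 26.8
clock: 16.87
eef_pos: [441.6, -27.5, 67.1]
eef_rot: [3.141, 0.002, 0.047]
wrist_force: [0.4, -0.7, -1.3]
finger_gap: 27.0
clock: 17.53
eef_pos: [442.8, -27.7, 61.4]
eef_rot: [3.141, -0.002, 0.047]
wrist_force: [-1.0, 0.2, 13.3]
finger_gap: 27.1
conf 0.85 bbox 293 206 318 235 470
-30 0.296; -25 0.348; -20 0.397; -15 0.442; -10 0.489; -5 0.525; 0 0.571; 5 0.6; 10 0.634; 15 0.66; 20 0.677; 25 0.658; 30 0.638; 
flask_mid view (0.76, array([258, 166, 281, 213]), 669)
flask_mid [595.3 -29.7] res [-0.  -1.3  0.   0.8]
```

```bash
python3 -m crank '[{"offset":[0,0,0],"spin":0},{"offset":[0,0,0],"spin":0},{"offset":[0,0,0],"spin":0},{"offset":[0,0,0],"spin":0},{"offset":[0,0,0],"spin":0},{"offset":[0,0,0],"spin":0},{"offset":[0,0,0],"spin":0},{"offset":[0,0,0],"spin":0}]' 1 20
python3 -m crank '[{"offset":[0,0,0.01],"spin":0},{"offset":[0,0,0.03],"spin":0},{"offset":[0,0,0.05],"spin":0},{"offset":[0,0,0.06],"spin":7},{"offset":[0,0,0.06],"spin":14},{"offset":[0,0,0.06],"spin":21},{"offset":[0,0,0.06],"spin":28},{"offset":[0,0,0.06],"spin":35}]'
python3 -m crank '[{"offset":[0,0,0],"spin":7},{"offset":[0,0,0],"spin":14},{"offset":[0,0,0],"spin":21},{"offset":[0,0,0],"spin":28},{"offset":[0,0,0],"spin":35},{"offset":[0,0,0],"spin":42},{"offset":[0,0,0],"spin":49},{"offset":[0,0,0],"spin":55}]'
python3 - <<'E'
from tilt import *
c=manip.camera("side")
fitobj([c],"lamp_mid",(442,-28))
save(c,"g7.png",(240,150,360,260),5)
E
```

```text
clock: 18.35
eef_pos: [442.7, -27.7, 61.4]
eef_rot: [3.141, -0.001, 0.047]
wrist_force: [-0.5, 0.8, 0.5]
finger_gap: 77.5
clock: 19.02
eef_pos: [442.8, -27.7, 122.3]
eef_rot: [3.14, -0.002, 0.664]
wrist_force: [-0.3, 0.5, -0.8]
finger_gap: 94.0
clock: 19.68
eef_pos: [442.9, -27.7, 123.0]
eef_rot: [3.14, -0.002, 1.63]
wrist_force: [0.6, 0.7, -0.0]
finger_gap: 93.9
lamp_mid view (0.76, array([295, 206, 321, 241]), 565)
lamp_mid [417.8 -30.5] res [ 0.  -1.5 -0.   1. ]
```

View pics/g7.png

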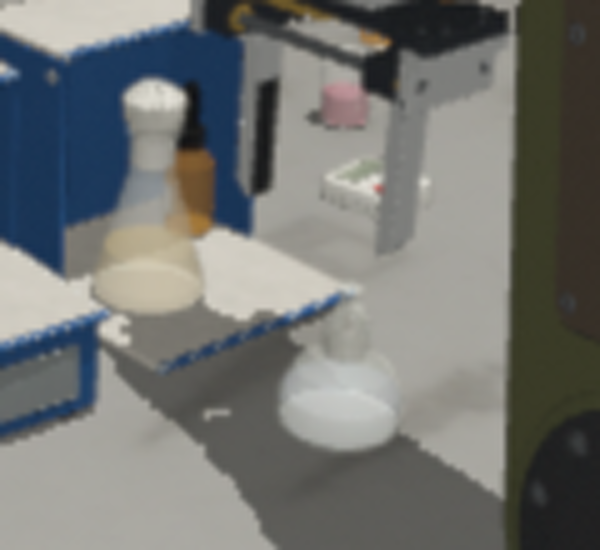

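The lamp stands upright at about (418,-30). Regrip it.

```bash
python3 -m crank '[{"offset":[-0.015,-0.002,0],"spin":0},{"offset":[-0.024,-0.003,0],"spin":0},{"offset":[-0.024,-0.003,-0.01],"spin":0},{"offset":[-0.024,-0.003,-0.03],"spin":0},{"offset":[-0.024,-0.003,-0.05],"spin":0},{"offset":[-0.024,-0.003,-0.06],"spin":0},{"offset":[-0.024,-0.003,-0.064],"spin":0},{"offset":[-0.024,-0.003,-0.064],"spin":0}]' 1 20
python3 -m crank '[{"offset":[0,0,0],"spin":0},{"offset":[0,0,0],"spin":0},{"offset":[0,0,0],"spin":0},{"offset":[0,0,0],"spin":0},{"offset":[0,0,0],"spin":0},{"offset":[0,0,0],"spin":0},{"offset":[0,0,0],"spin":0},{"offset":[0,0,0],"spin":0}]' 0 20
python3 -m crank '[{"offset":[0,0,0],"spin":0},{"offset":[0,0,0],"spin":0},{"offset":[0,0,0],"spin":0},{"offset":[0,0,0],"spin":0},{"offset":[0,0,0.01],"spin":0},{"offset":[0,0,0.02],"spin":0},{"offset":[0,0,0.03],"spin":0},{"offset":[0,0,0.036],"spin":0}]' - 40
python3 - <<'E'
from tilt import *
c=manip.camera("side"); p=manip.read_state()["eef_pos"]
fitobj([c],"lamp_mid",(p[0],p[1]),p[2]-59)
t=manip.camera("top"); fitobj([t,c],"flask_mid",(596,-29),12)
E
```

```text
clock: 20.45
eef_pos: [418.5, -30.7, 58.6]
eef_rot: [3.141, -0.002, 1.624]
wrist_force: [-0.3, -0.4, 0.6]
finger_gap: 94.4
clock: 21.12
eef_pos: [418.5, -30.7, 58.7]
eef_rot: [3.141, -0.002, 1.624]
wrist_force: [-0.0, -0.5, 0.8]
finger_gap: 44.1
clock: 21.78
eef_pos: [418.7, -30.7, 95.4]
eef_rot: [3.14, -0.002, 1.624]
wrist_force: [-0.0, 0.7, -2.0]
finger_gap: 25.7
lamp_mid view (0.88, array([296, 196, 322, 230]), 485)
lamp_mid [415.7 -28.4] res [-0.2 -2.9  0.2  1.1]
flask_mid view (0.6, array([269, 161, 294, 185]), 461)
flask_mid view (0.69, array([258, 167, 281, 213]), 654)
flask_mid [592.2 -27.7] res [ 0.4 -0.9 -0.5  0.7  0.1 -1.9  0.2  1.3]
```

```bash
python3 -m crank '[{"offset":[0.01,0,0],"spin":0},{"offset":[0.03,-0.001,0],"spin":0},{"offset":[0.05,-0.001,0],"spin":0},{"offset":[0.07,-0.002,0],"spin":0},{"offset":[0.085,-0.002,0],"spin":0},{"offset":[0.092,-0.002,0],"spin":0},{"offset":[0.095,-0.002,0],"spin":0},{"offset":[0.096,-0.002,0],"spin":0}]'
python3 -m crank '[{"offset":[0.004,0,0],"spin":0},{"offset":[0.008,0,0],"spin":0},{"offset":[0.012,0.001,0],"spin":0},{"offset":[0.016,0.001,0],"spin":0},{"offset":[0.02,0.001,0],"spin":0},{"offset":[0.023,0.001,0],"spin":0},{"offset":[0.025,0.001,0],"spin":0},{"offset":[0.025,0.001,0],"spin":0}]'
python3 - <<'E'
from tilt import *
c=manip.camera("side"); p=manip.read_state()["eef_pos"]
fitobj([c],"lamp_mid",(p[0],p[1]),p[2]-59)
fitobj([c],"flask_mid",(605,-29),12)
save(c,"g8.png",(220,130,330,240),5)
E
```

```text
clock: 22.7
eef_pos: [514.1, -32.6, 93.5]
eef_rot: [-3.141, -0.002, 1.624]
wrist_force: [-0.7, 0.3, -0.7]
finger_gap: 25.5
clock: 23.37
eef_pos: [539.4, -31.6, 93.6]
eef_rot: [-3.141, -0.002, 1.624]
wrist_force: [-1.3, 0.2, -1.0]
finger_gap: 25.7
lamp_mid view (0.74, array([270, 186, 293, 212]), 386)
lamp_mid [544.9 -35.3] res [-0.5 -7.6  0.5  1.2]
flask_mid view (0.93, array([256, 165, 276, 212]), 590)
flask_mid [607.9 -25.3] res [-1.4 -1.3  1.5  0.6]
```

View pics/g8.png

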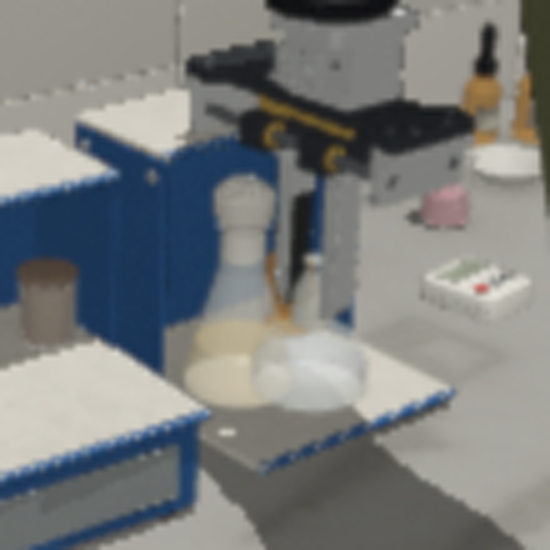

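Now the lamp stays upright and the flask slides. Continue slowly.

```bash
python3 -m crank '[{"offset":[0.003,0,0],"spin":0},{"offset":[0.006,0,0],"spin":0},{"offset":[0.009,0.001,0],"spin":0},{"offset":[0.013,0.001,0],"spin":0},{"offset":[0.017,0.001,0],"spin":0},{"offset":[0.02,0.001,0],"spin":0},{"offset":[0.022,0.001,0],"spin":0},{"offset":[0.022,0.001,0],"spin":0}]'
python3 -m crank '[{"offset":[0.002,0,0],"spin":0},{"offset":[0.004,0,0],"spin":0},{"offset":[0.007,0,0],"spin":0},{"offset":[0.01,0,0],"spin":0},{"offset":[0.013,0.001,0],"spin":0},{"offset":[0.015,0.001,0],"spin":0},{"offset":[0.017,0.001,0],"spin":0},{"offset":[0.017,0.001,0],"spin":0}]'
python3 - <<'E'
from tilt import *
c=manip.camera("side")
fitobj([c],"flask_mid",(642,-27),12)
save(c,"g9.png",(220,130,330,240),5)
E
```

```text
clock: 24.18
eef_pos: [561.5, -30.6, 93.4]
eef_rot: [-3.141, -0.002, 1.624]
wrist_force: [-1.3, -0.2, -1.0]
finger_gap: 25.9
clock: 24.85
eef_pos: [578.9, -29.5, 93.4]
eef_rot: [-3.141, -0.002, 1.624]
wrist_force: [-1.2, -0.3, -1.0]
finger_gap: 25.8
flask_mid view (0.95, array([252, 162, 267, 207]), 482)
flask_mid [646.3 -28.7] res [-3.5 -2.   3.9  0.7]
```

View pics/g9.png

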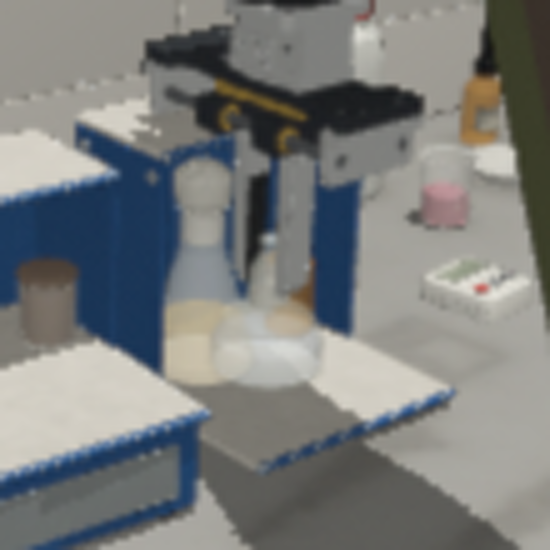

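```bash
python3 -m crank '[{"offset":[0.002,0,0],"spin":0},{"offset":[0.004,0,0],"spin":0},{"offset":[0.005,0,0],"spin":0},{"offset":[0.003,0,0],"spin":0},{"offset":[-0.005,0,0],"spin":0},{"offset":[-0.02,-0.001,0],"spin":0},{"offset":[-0.04,-0.002,0],"spin":0},{"offset":[-0.06,-0.003,0],"spin":0}]'
python3 -m crank '[{"offset":[-0.015,0,0.01],"spin":0},{"offset":[-0.03,0,0.025],"spin":0},{"offset":[-0.04,0.01,0.045],"spin":-1},{"offset":[-0.04,0.035,0.06],"spin":-2},{"offset":[-0.04,0.06,0.062],"spin":-3},{"offset":[-0.04,0.085,0.062],"spin":-4},{"offset":[-0.04,0.105,0.062],"spin":-4},{"offset":[-0.04,0.115,0.062],"spin":-4}]'
python3 -m crank '[{"offset":[0,0.015,0],"spin":0},{"offset":[0,0.04,0],"spin":0},{"offset":[0,0.065,0],"spin":0},{"offset":[0,0.085,0],"spin":0},{"offset":[0,0.094,0],"spin":0},{"offset":[0,0.097,0],"spin":0},{"offset":[0,0.097,0],"spin":0},{"offset":[0,0.097,0],"spin":0}]'
python3 - <<'E'
from tilt import *
c=manip.camera("side");t=manip.camera("top")
for v in(c,t):
    for n in("flask_mid","dropper_bottle_mid","cup_mid","low_unit"): print([(round(r["conf"],2),np.round(r["location"])) for r in manip.search_frame(v,n)][:4])
m=[m for m in manip.masks_of(c,"flask_mid")]
for k in m:
    y,x=np.nonzero(k["mask"]);print(k["conf"],x.min(),y.min(),x.max(),y.max())
for X in (635,645,655): print(X,bbox(c,rev([(z+12,r) for z,r in PROF["flask_mid"]],X,-27)).round(1))
save(c,"g10.png",(180,120,330,250),5)
E
```

```text
clock: 25.62
eef_pos: [517.4, -32.5, 93.2]
eef_rot: [3.142, -0.002, 1.624]
wrist_force: [0.9, -0.1, -2.0]
finger_gap: 26.0
clock: 26.28
eef_pos: [476.8, 84.3, 155.3]
eef_rot: [3.141, -0.003, 1.556]
wrist_force: [0.1, -0.7, -2.7]
finger_gap: 25.7
clock: 26.95
eef_pos: [476.8, 180.3, 155.2]
eef_rot: [3.141, -0.002, 1.555]
wrist_force: [-0.0, -0.5, -2.2]
finger_gap: 25.8
[(0.95, array([632., -13.,  62.])), (0.7, array([351., 475.,  57.])), (0.44, array([ 643., -103.,   60.])), (0.26, array([614., 337.,  17.]))]
[(0.68, array([ 648., -100.,   60.]))]
[]
[(0.79, array([618., 191.,  67.]))]
[(0.93, array([464., 423.,  60.])), (0.82, array([369., 460.,  61.])), (0.61, array([625., -25.,  40.]))]
[(0.73, array([635., 347.,  15.]))]
[]
[(0.62, array([619., 137., 185.]))]
0.85 133 257 167 326
0.77 253 170 269 206
0.62 131 230 163 290
635 [250.1 161.1 272.6 209.2]
645 [248.3 160.2 270.7 208. ]
655 [246.5 159.3 268.8 206.8]
```

Picture quota is used up, so I'm continuing with numbers. The flask is at about x=650 (unit x about 37). Next I place the lamp on the low ledge.

```bash
python3 -m crank '[{"offset":[0.01,0,0],"spin":0},{"offset":[0.03,0,0],"spin":0},{"offset":[0.05,0,0],"spin":0},{"offset":[0.07,0,0],"spin":0},{"offset":[0.085,0,-0.005],"spin":0},{"offset":[0.092,0,-0.012],"spin":0},{"offset":[0.094,0,-0.018],"spin":0},{"offset":[0.094,0,-0.022],"spin":0}]'
python3 -m crank '[{"offset":[0,0,-0.0005],"spin":0},{"offset":[0,0,-0.001],"spin":0},{"offset":[0,0,-0.0015],"spin":0},{"offset":[0,0,-0.002],"spin":0},{"offset":[0,0,-0.0025],"spin":0},{"offset":[0,0,-0.003],"spin":0},{"offset":[0,0,-0.003],"spin":0},{"offset":[0,0,-0.003],"spin":0}]' - 20
```

```text
clock: 28.17
eef_pos: [570.2, 181.1, 131.9]
eef_rot: [-3.141, -0.002, 1.556]
wrist_force: [-0.3, -0.7, -1.1]
finger_gap: 26.2
clock: 28.83
eef_pos: [570.2, 181.1, 128.9]
eef_rot: [-3.141, -0.002, 1.556]
wrist_force: [0.6, -0.6, -1.6]
finger_gap: 26.5
```

```bash
python3 -m crank '[{"offset":[0,0,-0.0005],"spin":0},{"offset":[0,0,-0.001],"spin":0},{"offset":[0,0,-0.0015],"spin":0},{"offset":[0,0,-0.0015],"spin":0},{"offset":[0,0,-0.0015],"spin":0},{"offset":[0,0,-0.0015],"spin":0},{"offset":[0,0,-0.0015],"spin":0},{"offset":[0,0,-0.0015],"spin":0}]'
```

```text
clock: 29.5
eef_pos: [570.3, 181.2, 127.7]
eef_rot: [-3.141, -0.002, 1.556]
wrist_force: [-1.6, 0.4, 3.8]
finger_gap: 26.5
```

The jaws open along x, so the front finger would near the roof. I'll lift, back up 10 mm, set down again, and open only partly.

```bash
python3 -m crank '[{"offset":[0,0,0.003],"spin":0},{"offset":[-0.003,0,0.004],"spin":0},{"offset":[-0.008,0,0.004],"spin":0},{"offset":[-0.01,0,0.003],"spin":0},{"offset":[-0.01,0,0.002],"spin":0},{"offset":[-0.01,0,0.001],"spin":0},{"offset":[-0.01,0,0],"spin":0},{"offset":[-0.01,0,0],"spin":0}]'
python3 -m crank '[{"offset":[0,0,0],"spin":0},{"offset":[0,0,0],"spin":0},{"offset":[0,0,0],"spin":0},{"offset":[0,0,0],"spin":0},{"offset":[0,0,0],"spin":0},{"offset":[0,0,0],"spin":0},{"offset":[0,0,0],"spin":0},{"offset":[0,0,0],"spin":0}]' 0.45 20
```

```text
clock: 30.17
eef_pos: [560.3, 181.2, 127.7]
eef_rot: [-3.141, -0.003, 1.556]
wrist_force: [-1.3, 0.2, 0.7]
finger_gap: 26.7
clock: 30.83
eef_pos: [560.3, 181.2, 127.7]
eef_rot: [-3.141, -0.003, 1.556]
wrist_force: [-0.2, -0.7, -0.1]
finger_gap: 42.0
```

```bash
python3 -m crank '[{"offset":[0,0,0.008],"spin":0},{"offset":[0,0,0.02],"spin":0},{"offset":[0,0,0.035],"spin":0},{"offset":[0,0,0.05],"spin":0},{"offset":[-0.01,0,0.055],"spin":0},{"offset":[-0.04,0,0.055],"spin":0},{"offset":[-0.07,0,0.055],"spin":0},{"offset":[-0.085,0,0.055],"spin":0}]'
python3 -m crank '[{"offset":[0,0,-0.015],"spin":0},{"offset":[0,0,-0.035],"spin":0},{"offset":[0,0,-0.055],"spin":0},{"offset":[0,0,-0.07],"spin":0},{"offset":[0,0,-0.08],"spin":0},{"offset":[0,0,-0.084],"spin":0},{"offset":[0,0,-0.085],"spin":0},{"offset":[0,0,-0.085],"spin":0}]' 0 20
python3 - <<'E'
from tilt import *
c=manip.camera("side");t=manip.camera("top")
fitobj([c,t],"lamp_mid",(560,181),69)
for n in("cup_mid","dropper_bottle_mid"): print([(round(r["conf"],2),np.round(r["location"])) for r in manip.search_frame(c,n)][:3])
E
```

```text
clock: 31.5
eef_pos: [473.3, 181.3, 184.0]
eef_rot: [3.142, -0.003, 1.556]
wrist_force: [1.5, -0.3, 0.1]
finger_gap: 42.3
clock: 32.17
eef_pos: [473.7, 181.3, 99.8]
eef_rot: [3.141, -0.003, 1.556]
wrist_force: [0.0, 0.3, -0.1]
finger_gap: 0.6
lamp_mid view (0.67, array([206, 184, 232, 221]), 611)
lamp_mid view (0.55, array([206, 170, 224, 183]), 47)
lamp_mid [561.1 179.2] res [-0.3 -2.1  0.4 -0.3 -6.9 -0.8  0.8 12. ]
[(0.66, array([621., 106.,  92.]))]
[(0.47, array([ 646., -105.,   62.]))]
```

```bash
python3 -m crank '[{"offset":[0.005,-0.001,0],"spin":0},{"offset":[0.012,-0.001,0],"spin":0},{"offset":[0.02,-0.001,0],"spin":0},{"offset":[0.028,-0.001,0],"spin":0},{"offset":[0.034,-0.001,0],"spin":0},{"offset":[0.039,-0.001,0],"spin":0},{"offset":[0.043,-0.001,0],"spin":0},{"offset":[0.046,-0.001,0],"spin":0}]'
python3 -m crank '[{"offset":[0.004,0,0],"spin":0},{"offset":[0.008,0,0],"spin":0},{"offset":[0.012,0,0],"spin":0},{"offset":[0.016,0,0],"spin":0},{"offset":[0.02,0,0],"spin":0},{"offset":[0.024,0,0],"spin":0},{"offset":[0.027,0,0],"spin":0},{"offset":[0.029,0,0],"spin":0}]'
python3 - <<'E'
from tilt import *
c=manip.camera("side");p=manip.read_state()["eef_pos"]
fitobj([c],"lamp_mid",(p[0]+49,180),69)
E
```

```text
clock: 33.13
eef_pos: [519.9, 180.3, 99.3]
eef_rot: [3.141, -0.003, 1.556]
wrist_force: [-0.3, -0.0, 0.1]
finger_gap: 0.5
clock: 33.8
eef_pos: [549.3, 180.3, 99.2]
eef_rot: [3.141, -0.003, 1.556]
wrist_force: [-2.2, -0.6, 1.5]
finger_gap: 0.5
lamp_mid view (0.93, array([199, 181, 224, 217]), 478)
lamp_mid [587.1 188. ] res [-0.7 -1.5  0.7  0.8]
```

```bash
python3 -m crank '[{"offset":[0.004,0,0],"spin":0},{"offset":[0.008,0,0],"spin":0},{"offset":[0.012,0,0],"spin":0},{"offset":[0.015,0,0],"spin":0},{"offset":[0.018,0,0],"spin":0},{"offset":[0.02,0,0],"spin":0},{"offset":[0.021,0,0],"spin":0},{"offset":[0.021,0,0],"spin":0}]'
python3 - <<'E'
from tilt import *
c=manip.camera("side");p=manip.read_state()["eef_pos"]
fitobj([c],"lamp_mid",(p[0]+49,180),69)
E
```

```text
clock: 34.57
eef_pos: [570.4, 180.2, 99.1]
eef_rot: [3.141, -0.003, 1.556]
wrist_force: [-0.2, -0.1, 0.3]
finger_gap: 0.2
lamp_mid view (0.61, array([194, 179, 221, 214]), 495)
lamp_mid [606.8 189.5] res [ 0.4 -1.6 -0.4  1.1]
```

```bash
python3 -m crank '[{"offset":[0.003,0,0],"spin":0},{"offset":[0.006,0,0],"spin":0},{"offset":[0.009,0,0],"spin":0},{"offset":[0.011,0,0],"spin":0},{"offset":[0.012,0,0],"spin":0},{"offset":[0.013,0,0],"spin":0},{"offset":[0.013,0,0],"spin":0},{"offset":[0.013,0,0],"spin":0}]'
python3 -m crank '[{"offset":[-0.01,0,0],"spin":0},{"offset":[-0.03,0,0],"spin":0},{"offset":[-0.06,0,0.01],"spin":0},{"offset":[-0.09,0,0.04],"spin":0},{"offset":[-0.12,-0.01,0.07],"spin":0},{"offset":[-0.15,-0.03,0.1],"spin":0},{"offset":[-0.18,-0.05,0.12],"spin":0},{"offset":[-0.2,-0.07,0.13],"spin":0}]'
cat > fin.py <<'E'
from tilt import *
c=manip.camera("side");t=manip.camera("top")
def unit(p,o,a): d=np.array(p[:2])-o; return np.round([d@[np.cos(a),np.sin(a)],d@[-np.sin(a),np.cos(a)]],1)
for n,p0,z0,o,a in(("lamp_mid",(630,181),69,(603,153.3),-.0175),("flask_mid",(648,-26),12,(614.3,-56.6),.05)):
    for v in(c,t):
        try: print("unit",unit(fitobj([v],n,p0,z0),o,a))
        except Exception as e: print(n,"none")
    for x in range(p0[0]-20,p0[0]+15,5): print(x,bbox(c,rev([(z+z0,r) for z,r in PROF[n]],x,p0[1])).round(1),bbox(t,rev([(z+z0,r) for z,r in PROF[n]],x,p0[1])).round(1)[3])
for v in(c,t):
    for n in("lamp_mid","flask_mid","cup_mid","dropper_bottle_mid","dish_mid","timer_clock_mid"): print(n,[(round(r["conf"],2),np.round(r["location"])) for r in manip.search_frame(v,n)][:3])
E
python3 fin.py
```

```text
clock: 35.33
eef_pos: [583.4, 180.2, 99.2]
eef_rot: [3.14, -0.003, 1.556]
wrist_force: [-0.9, -0.3, -0.2]
finger_gap: 0.5
clock: 36.0
eef_pos: [382.1, 110.1, 231.1]
eef_rot: [3.137, -0.004, 1.557]
wrist_force: [0.3, -0.6, 1.5]
finger_gap: 0.5
lamp_mid view (0.98, array([194, 179, 218, 212]), 502)
lamp_mid [620.2 186.6] res [-0.9 -3.4  1.   1. ]
unit [16.6 33.6]
lamp_mid view (0.76, array([196, 163, 221, 175]), 203)
lamp_mid [599.3 189. ] res [-0.3 -6.7  0.3  7.1]
unit [-4.3 35.7]
610 [196.5 176.3 222.5 213.8] 178.4
615 [195.7 175.8 221.6 213.2] 176.7
620 [194.9 175.2 220.7 212.5] 175.0
625 [194.  174.6 219.7 211.8] 173.4
630 [193.2 174.1 218.8 211.1] 171.7
635 [192.4 173.5 217.9 210.4] 170.0
640 [191.5 173.  217.  209.8] 168.3
flask_mid view (0.83, array([253, 162, 270, 207]), 540)
flask_mid [642.7 -33.9] res [-2.6 -2.   2.8  0.7]
unit [29.5 21.3]
flask_mid view (0.44, array([270, 158, 292, 168]), 161)
flask_mid [604.  -26.7] res [-1.  -2.2  1.  13.9]
unit [-8.8 30.3]
628 [251.1 161.8 273.7 210.1] 174.1
633 [250.2 161.3 272.7 209.5] 172.5
638 [249.3 160.9 271.8 208.9] 170.9
643 [248.
[... 168 characters left out ...]
, 107.])), (0.39, array([ 644., -105.,   54.]))]
flask_mid [(0.76, array([454., 440.,  89.])), (0.72, array([633., -13.,  75.])), (0.58, array([348., 475.,  58.]))]
cup_mid []
dropper_bottle_mid [(0.74, array([ 643., -102.,   54.])), (0.45, array([ 625., -261.,   17.]))]
dish_mid [(0.86, array([612., 342.,  17.]))]
timer_clock_mid [(0.56, array([ 623., -263.,   17.]))]
lamp_mid [(0.72, array([599., 186., 111.])), (0.61, array([623., -58., 171.])), (0.31, array([610., 146., 184.]))]
flask_mid [(0.97, array([366., 464.,  59.])), (0.54, array([627., -28.,  44.]))]
cup_mid []
dropper_bottle_mid []
dish_mid [(0.56, array([632., 350.,  17.]))]
timer_clock_mid [(0.68, array([ 632., -271.,   18.]))]
```

The flask is good (unit x about 35). The lamp is only at unit x about 17–18 and needs at least 22. I'll push further with the jaws across (thinner in x), lower, and centred on the lamp's y (about 187).

```bash
python3 -m crank '[{"offset":[0.02,0.015,0],"spin":-7},{"offset":[0.04,0.03,0],"spin":-14},{"offset":[0.06,0.045,0],"spin":-21},{"offset":[0.08,0.06,0],"spin":-28},{"offset":[0.1,0.07,0],"spin":-35},{"offset":[0.11,0.075,0],"spin":-42},{"offset":[0.12,0.078,0],"spin":-49},{"offset":[0.128,0.078,0],"spin":-56}]'
python3 -m crank '[{"offset":[0,0,-0.015],"spin":-7},{"offset":[0,0,-0.04],"spin":-14},{"offset":[0,0,-0.065],"spin":-21},{"offset":[0,0,-0.09],"spin":-28},{"offset":[0.005,0,-0.115],"spin":-34},{"offset":[0.015,0,-0.13],"spin":-34},{"offset":[0.025,0,-0.137],"spin":-34},{"offset":[0.03,0,-0.138],"spin":-34}]'
```

```text
clock: 37.57
eef_pos: [512.0, 188.8, 228.8]
eef_rot: [3.14, -0.003, 0.573]
wrist_force: [0.4, -0.2, 1.0]
finger_gap: 0.4
clock: 38.23
eef_pos: [542.0, 188.6, 88.9]
eef_rot: [3.14, -0.0, -0.021]
wrist_force: [-0.5, -0.4, -0.2]
finger_gap: 0.4
```

```bash
python3 -m crank '[{"offset":[0.004,0,0.004],"spin":0},{"offset":[0.01,0,0.004],"spin":0},{"offset":[0.017,0,0.004],"spin":0},{"offset":[0.024,0,0.004],"spin":0},{"offset":[0.031,-0.001,0.004],"spin":0},{"offset":[0.036,-0.001,0.004],"spin":0},{"offset":[0.039,-0.001,0.004],"spin":0},{"offset":[0.04,-0.001,0.004],"spin":0}]'
python3 -m crank '[{"offset":[0.001,0,0],"spin":0},{"offset":[0.002,0,0],"spin":0},{"offset":[0.003,0,0],"spin":0},{"offset":[0.004,0,0],"spin":0},{"offset":[0.005,0,0],"spin":0},{"offset":[0.006,0,0],"spin":0},{"offset":[0.007,0,0],"spin":0},{"offset":[0.008,0,0],"spin":0}]'
python3 - <<'E'
from tilt import *
for n in("side","top"):
    c=manip.camera(n)
    for k in manip.masks_of(c,"lamp_mid")[:2]:
        y,x=np.nonzero(k["mask"]);print(n,k["conf"],x.min(),y.min(),x.max()+1,y.max()+1)
E
```

```text
clock: 38.9
eef_pos: [582.3, 187.5, 92.9]
eef_rot: [3.14, 0.0, -0.021]
wrist_force: [-2.6, 0.2, 1.5]
finger_gap: 0.4
clock: 39.57
eef_pos: [590.3, 187.5, 92.9]
eef_rot: [3.14, 0.0, -0.021]
wrist_force: [-1.8, 0.3, 2.5]
finger_gap: 0.5
side 0.73 193 177 213 211
```

```bash
python3 -m crank '[{"offset":[0.0005,0,0],"spin":0},{"offset":[0.001,0,0],"spin":0},{"offset":[0.0015,0,0],"spin":0},{"offset":[0.002,0,0],"spin":0},{"offset":[0.0025,0,0],"spin":0},{"offset":[0.003,0,0],"spin":0},{"offset":[0.003,0,0],"spin":0},{"offset":[0.003,0,0],"spin":0}]'
python3 -m crank '[{"offset":[-0.01,0,0],"spin":0},{"offset":[-0.03,0,0],"spin":0},{"offset":[-0.06,0,0.01],"spin":0},{"offset":[-0.09,0,0.04],"spin":0},{"offset":[-0.12,-0.01,0.07],"spin":0},{"offset":[-0.15,-0.03,0.1],"spin":0},{"offset":[-0.18,-0.05,0.12],"spin":0},{"offset":[-0.2,-0.07,0.13],"spin":0}]'
python3 fin.py | grep -v "^6[0-9][0-9] \["
```

```text
clock: 40.43
eef_pos: [591.6, 187.5, 92.8]
eef_rot: [3.139, 0.004, -0.021]
wrist_force: [-23.1, -3.1, 9.1]
finger_gap: 0.3
clock: 41.1
eef_pos: [390.5, 117.3, 224.8]
eef_rot: [3.139, 0.001, -0.02]
wrist_force: [-0.8, 0.1, 0.5]
finger_gap: 0.4
lamp_mid view (0.75, array([194, 176, 216, 210]), 474)
lamp_mid [633.1 182.4] res [-1.8 -2.2  1.9  0.8]
unit [29.6 29.6]
lamp_mid view (0.46, array([200, 163, 219, 170]), 91)
lamp_mid [611. 185.] res [ -3.  -10.7   3.6   8.1]
unit [ 7.4 31.9]
flask_mid view (0.94, array([253, 161, 270, 206]), 549)
flask_mid [648.5 -38.3] res [-2.6 -1.8  2.7  0.7]
unit [35.1 16.5]
flask_mid view (0.52, array([272, 158, 292, 168]), 157)
flask_mid [604.  -29.8] res [-2.  -2.2  2.  13.8]
unit [-8.9 27.2]
lamp_mid [(0.77, array([617., 197., 105.]))]
flask_mid [(0.9, array([633., -17.,  74.])), (0.79, array([455., 438.,  91.])), (0.73, array([350., 475.,  58.]))]
cup_mid [(0.56, array([620., 103.,  95.]))]
dropper_bottle_mid [(0.5, array([ 640., -101.,   51.]))]
dish_mid [(0.72, array([615., 340.,  17.]))]
timer_clock_mid [(0.45, array([ 623., -263.,   16.])), (0.2, array([ 643., -101.,   49.]))]
lamp_mid [(0.36, array([623., -28.,  41.]))]
flask_mid [(0.72, array([624., -26.,  40.])), (0.65, array([366., 462.,  60.])), (0.63, array([465., 422.,  59.]))]
cup_mid []
dropper_bottle_mid [(0.2, array([603., 188., 101.]))]
dish_mid [(0.7, array([634., 347.,  16.]))]
timer_clock_mid [(0.72, array([ 632., -271.,   17.]))]
```

```bash
python3 -c "
from cell import manip
print(manip.read_state()['clock']); print(manip.sign_off())"
```

```text
42.0
the job is handed in; nothing more can be done
None
```

I put the flask in the tall tier and the lamp in the low tier and handed the job in at 42 s, with the arm clear of everything. No verdict came back. The lamp did tip 15–20° (0.26–0.35 rad) at one point, so it was not kept upright the whole way. That is under the 0.6 rad failure limit.

**How it went**
- **Flask:** I gripped the neck and set it on the tall unit's ledge. The gripper body cannot follow under the roof, so I slid it in with the held lamp's body.
- **Lamp tip:** on the first push the lamp pivoted in the grip. I backed off, stood it upright on the bench and regripped it with the jaws along the push direction. The flask had not moved, and the second push worked.
- **Lamp:** I set it on the low unit's ledge and pushed it in with the closed fingers. The first push stopped short, at about 17 mm behind the roof's front edge. At the end of the second push the finger touched the roof edge with about 23 N, under the 40 N limit.

**Last checks** (camera fits and front edges in the pictures)

| | Behind roof edge (needs 22–62 mm) | Sideways (within ±55 mm) |
|---|---|---|
| Flask | about 35 mm | about +17 to +27 mm |
| Lamp | about 30–35 mm | about +30 mm |

- **Bystanders:** the dropper bottle, dish, timer and cup were all re-detected within about 5 mm of where they started.
- **What disagreed:** the top-view fits alone gave much smaller depths, because the roof hides most of both objects. I discounted them and used the front edges instead.
- **What I could not see:** the 12 pictures ran out before the lamp was placed. That both ended upright is judged from mask sizes, not by eye.

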